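# Swap the board in the corner fixture and hold the new one home

### The arm

A 6-joint arm with a two-finger parallel gripper is mounted at the origin on the work surface. World frame = base frame: x ahead of the robot, y to its left, z up, the work surface at z = 0. Lengths are in mm, angles in rad, forces in N, time in s.
With the tool pointing down it reaches from about 350 to 875 mm from the base axis. Payload 4.2 kg.
Tool frame: the origin (TCP) lies midway between the tips of the shut fingers; the grasp point (between the pads) lies 19 mm behind it (arm.hold_point_z is the distance from the TCP to the grasp point, in mm); z points along the fingers, y is the line along which they close (so a half turn about z gives the same grasp; the last joint's range is limited). The gripper opens to 85 mm and grips with 20 to 120 N. Pads are 22 mm wide; open, the fingers measure 114 mm over their backs; the gripper's body (76 mm by 85 mm) begins 54 mm behind the grasp point. The pads swing forward as they close: fully open they stand 13 mm farther back than shut.
Start: joints at [1.603, 0.385, 0.008, 0, -1.194, -0.259], TCP at [140.507, 608.98, 231.312] pointing down, gripper open.
Joint ranges: [-3.14, 3.14], [-1.21, 2.06], [-1.07, 1.41], [-3.16, 2.05], [-2.99, -0.16], [-3.1, 3.1]. Speed limits (rad/s): [2.79, 2.79, 3.14, 3.14, 3.14, 3.14].

### API

Orientations are given as a unit quaternion [x, y, z, w].
In Python, from bench import arm, vision gives the robot as it stands. The module is installed in compiled form; this text tells all that it offers.
- The arm moves only by the tool servo_tool, never from a script. Its argument "plan" is a list of rows, each a list of 7 numbers: the shift along the world's x, y, z each as a share of 300 mm, from -1 to 1, then the turn, a rotation vector about the world's x, y, z each as a share of 2 rad, from -1 to 1, then the opening, from 0 (shut) to 1 (fully open). A call has 1 to 20 rows; each row shifts and turns the commanded pose from where the row before left it; what a row does not reach is not made up. A row lasts 1/8 s, in which the tool goes at most 62.5 mm and 10.7 degrees, less where a joint would pass 70% of its speed; a pose out of reach is approached as far as the arm can. A call with a number of a shift or a turn outside -1 to 1 is refused whole. A call with a gripper value outside its range is refused whole. The fingers move at their own pace and stop on an object; the grip force is fixed at half the most. Time passes only in rows, so rows that do not move let the fingers close. It gives the time, the measured TCP pose, the force, the opening and the grip force at its end, in the units of the state.
- arm.read_state(): the state, without advancing time (a new reading comes with each control period).
- vision.get_image(name): name is "side" or "top" or "wrist"; returns a dict with "image" (420x560x3 uint8, red, green, blue), "z_map" (420x560 float32, mm along the optical axis (not along the pixel's ray), 0 where there is no reading), "K" (3x3 intrinsics, pixels), "world_to_cam" (4x4, takes a point from world to camera coordinates); the wrist camera has in their place "mount" (4x4, takes a point from camera to tool coordinates, whose origin is the TCP and whose axes are the flange's). Camera axes: x right, y down, z forward; pixel columns grow to the right and rows downward; lengths in mm; the calibration is good to about 2 mm. A picture is of the moment at which its call begins: read the wrist's pose just before it.
- arm.job_done(): hands the job in; it is judged then, once.
The state is a dict: "clock": time; "joints": joint angles; "joint_vel": joint speeds; "joint_efforts": joint torques, N m; "position": TCP position; "ee_rot": TCP orientation; "contact_force": force on the tool from outside, world axes, zero at the start; "wrist_torque": the same for the moment, N m; "gripper_width": finger opening in mm; "grasp_force": force on a finger pad.
Only numpy, scipy, OpenCV 4.12 (cv2) and the standard library are available. Lean on these libraries where they do the work, as an engineer would, in place of code of your own. Each camera call takes 0.05 s, during which the arm holds its last target. There are 200 camera calls.

### The job

Take the scrap power board off the corner fixture and drop it into the wire basket. Then lay the new power board flat on the fixture, its long edge along the long stop, slide it fully home into the corner and finish while still holding it there, pressed flush and steadily against both stops at once, firmly but without forcing it. Leave the reel, the screwdriver and the heat sink where they are.

Things in the scene. Friction and masses are not known exactly. Their poses are not given: they have to be found in the camera images.
- new_board: New board, alone flat on the bench beside the fixture: green-faced plate 110 (x) by 80 (y) by 6 mm, origin at centre of underside; grip the transformer block at its centre, 36 (x) by 28 (y), 6 to 46 mm above the underside; other parts reach at most 24 mm up and lie beyond x = -18 and +18 mm; two black capacitors. About 0.28 kg. Either end may face the short stop.
- scrap_board: Scrap board, on the fixture's bed, askew and clear of the stops: green-faced plate 110 (x) by 80 (y) by 6 mm, origin at centre of underside; grip the transformer block at its centre, 36 (x) by 28 (y), 6 to 46 mm above the underside; other parts reach at most 24 mm up and lie beyond x = -18 and +18 mm; only one black capacitor. About 0.28 kg.
- fixture: the corner fixture, fixed to the bench, rigid: dark steel bed 200 mm (x) by 150 mm (y), 12 mm thick, with two steel bars on top that form an inside corner at its +x, +y side. Origin at the centre of the underside; bed top at z = 12 mm, bar tops at z = 22 mm. Bed and bars are polished and slippery (friction about 0.2).
- long_stop: the long stop, a rigid steel bar on the bed along the fixture's x, 150 mm long, 12 mm wide, 10 mm high; origin at the centre of its underside. Its working face looks to the fixture's -y and lies at fixture y = 55 mm.
- short_stop: the short stop, a rigid steel bar on the bed along the fixture's y, 110 mm long, 12 mm wide, 10 mm high; origin at the centre of its underside. Its working face looks to the fixture's -x and lies at fixture x = 80 mm.
- seat (a point): where the origin of a board lies when it is fully home against both stops (fixture x 25, y 15, z 12 mm); axes as the fixture's: +x is straight into the short stop, +y straight into the long stop.
- basket: open wire basket, fixed to the bench to one side of the fixture: 200 mm (x) by 160 mm (y) outside, 75 mm high, walls 4 mm, floor 3 mm thick; origin at the centre of its underside.
- solder_reel: aluminium reel standing on end, 54 mm across, 40 mm high, beyond the fixture; a bystander. Origin at the centre of its underside.
- screwdriver: screwdriver lying on the bench beyond the fixture; a bystander.
- heat_sink: finned aluminium heat sink 50 by 40 by 27 mm on the robot's side of the fixture; a bystander. Origin at the centre of its underside.
Mind the look-alikes: they are no part of the job. Leave any yellow look-alike of the new_board alone.

How it is judged:
By the outcome, as a careful person would: the job done as asked, in the order asked, and still so for the second after the job is handed in, while the arm keeps its last pose, push and grip.
It also fails if it takes over 72 s, if anything falls off the work surface, if the arm or the gripper's body presses on something with over 40 N, if the wrist force passes 120 N, or if a joint passes its speed limit or range.

## Working session

There is one attempt and no reset: what is moved stays moved. The work goes in short steps, Python scripts to look and compute and a tool call to move; the robot and the scene stay as the last step left them, time stands still between calls to the robot, and variables do not carry over. Pictures are saved under pics/ and viewed, at most 10 in all, crops included, and the job is handed in when it is done.

Besides the shell and the picture viewer there is one more tool, called after "Call:" as a command line: name --pt "numbers of a row" for each row, then --argument value for the rest. servo_tool: Moves the arm, as the interface text tells. Its arguments: {"type":"object","properties":{"plan":{"type":"array"}},"required":["plan"]}

```bash
mkdir -p pics; cat > h.py <<'E'
import numpy as np, cv2
from bench import arm, vision
def save(n,f):
    g=vision.get_image(n); cv2.imwrite('pics/'+f+'.png',g['image'][:,:,::-1]); np.savez('pics/'+f+'.npz',**g); return g
def cloud(g):
    z=g['z_map'];K=g['K'];v,u=np.mgrid[:z.shape[0],:z.shape[1]]
    P=np.stack([(u-K[0,2])/K[0,0]*z,(v-K[1,2])/K[1,1]*z,z,np.ones_like(z)],-1)
    W=P@np.linalg.inv(g['world_to_cam']).T
    return W[...,:3]
E
python3 - <<'E'
from h import *
s=arm.read_state();print(s)
for n in('top','side'):
    g=save(n,n+'0');print(np.linalg.inv(g['world_to_cam']).round(2),g['K'])
E
```

```text
{'clock': 0.0, 'joints': array([ 1.60264464e+00,  3.85545551e-01,  6.61281908e-03, -4.95496891e-04,
       -1.19399234e+00, -2.58595751e-01]), 'joint_vel': array([ 4.06997272e-04, -7.25849138e-05, -3.47080445e-04, -1.33039976e-03,
        4.50003906e-04, -1.55824106e-03]), 'joint_efforts': array([-3.06485790e-04, -3.92287946e+01,  1.88401240e+01,  4.18623179e+00,
       -4.62168930e-03, -3.21760709e-06]), 'position': array([140.35976017, 608.43145172, 230.22365457]), 'ee_rot': array([ 9.93569147e-01, -1.13221750e-01, -7.38194900e-05,  1.08648897e-03]), 'contact_force': array([-0.05046706, -0.11982352, -0.01123742]), 'wrist_torque': array([-0.05806036,  0.02841916,  0.0385646 ]), 'grasp_force': 0.0, 'gripper_width': 85.42820853544221}
[[-0.00000e+00 -9.80000e-01  1.90000e-01  3.59060e+02]
 [-1.00000e+00  1.00000e-02  3.00000e-02  1.37340e+02]
 [-3.00000e-02 -1.90000e-01 -9.80000e-01  1.09446e+03]
 [ 0.00000e+00  0.00000e+00  0.00000e+00  1.00000e+00]] [[425.46266268   0.         283.53810543]
 [  0.         425.46266268 204.67343147]
 [  0.           0.           1.        ]]
[[ 7.6000e-01 -3.3000e-01  5.6000e-01 -1.9813e+02]
 [-6.4000e-01 -3.8000e-01  6.6000e-01 -7.3114e+02]
 [-0.0000e+00 -8.7000e-01 -5.0000e-01  7.1266e+02]
 [ 0.0000e+00  0.0000e+00  0.0000e+00  1.0000e+00]] [[415.17222186   0.         275.18598276]
 [  0.         415.17222186 214.00478681]
 [  0.           0.           1.        ]]
```

View pics/top0.png

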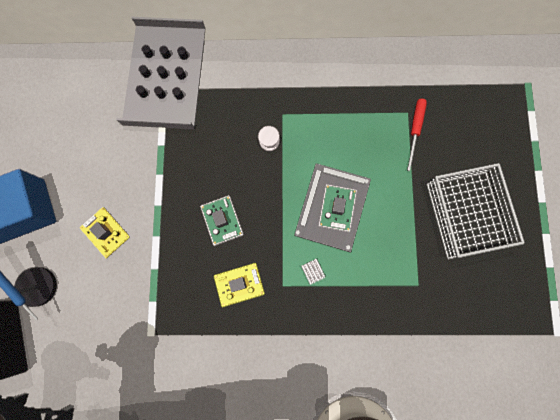

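View pics/side0.png

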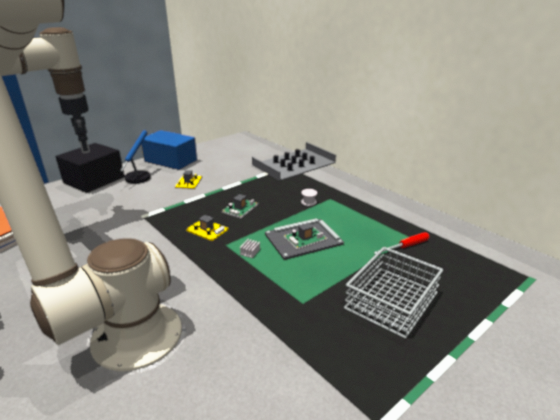

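The top view shows a bare green board at (221,220), the candidate for new_board. A green board sits on the fixture at (340,206), the scrap. There are two yellow look-alikes at (239,284) and (105,232). The fixture's stops lie on its upper and left sides, the basket is at (477,210), the reel at (268,138), the screwdriver at (418,130) and the heat sink at (314,271). The side view agrees.

```bash
cat > m.py <<'E'
from h import *
def ray(g,uv,h):
    T=np.linalg.inv(g['world_to_cam']);K=g['K']
    d=T[:3,:3]@np.array([(uv[0]-K[0,2])/K[0,0],(uv[1]-K[1,2])/K[1,1],1]);o=T[:3,3]
    return o+d*(h-o[2])/d[2]
def rect(P):
    r=cv2.minAreaRect(P[:,:2].astype(np.float32)); return r, cv2.boxPoints(r).round(1).tolist()
E
python3 - <<'E'
from m import *
g=dict(np.load('pics/top0.npz'));W=cloud(g);im=g['image']
def reg(u0,u1,v0,v1):
    m=np.zeros(im.shape[:2],bool);m[v0:v1,u0:u1]=1;return m
print('bench z',np.median(W[100:110,440:500,2]), W[300:320,200:500,2].std(), np.median(W[300:320,200:500,2]))
for n,R,b in(('new',reg(190,255,185,255),0),('scrap',reg(300,368,165,250),12),('yellow',reg(205,275,255,315),0)):
    z=W[...,2]
    t=R&(z>b+34)&(z<b+60)
    P=W[t];print(n,'trafo',t.sum(),P.mean(0).round(1),np.percentile(P[:,2],[10,50,90]).round(1),rect(P))
R=reg(285,380,155,262);z=W[...,2]
for lo,hi in((8,16),(17,27)):
    t=R&(z>lo)&(z<hi);P=W[t];print(lo,t.sum(),np.median(P[:,2]),rect(P))
R=reg(415,535,150,270);t=R&(z>60)&(z<90);print('basket',t.sum(),rect(W[t]),np.percentile(W[t][:,2],[5,50,95]))
for n,R in(('reel',reg(250,290,120,155)),('hs',reg(298,330,255,290)),('drv',reg(405,430,95,175))):
    t=R&(z>8);print(n,W[t].mean(0).round(0),W[t][:,2].max())
# colour mask of scrap/new plates
hsv=cv2.cvtColor(im,cv2.COLOR_RGB2HSV)
print(hsv[220,235],hsv[215,350],hsv[150,350],hsv[206,325])
c=[cv2.resize(im[a:b,x:y][:,:,::-1],(390,420),interpolation=cv2.INTER_CUBIC) for a,b,x,y in((185,255,188,253),(165,255,295,379))]
cv2.imwrite('pics/crop.png',np.hstack(c))
E
```

```text
bench z -0.5817553560332271 54.679498918863395 0.3036808563474551
new trafo 172 [527.8 329.2  45. ] [42.2 45.3 48. ] (((528.3488159179688, 329.714111328125), (36.584835052490234, 27.699939727783203), 19.60167694091797), [[506.5, 336.6000061035156], [515.7999877929688, 310.5], [550.2000122070312, 322.79998779296875], [540.9000244140625, 348.8999938964844]])
scrap trafo 174 [555.5  29.8  56.6] [53.8 56.9 59.7] (((556.5883178710938, 29.409366607666016), (28.130783081054688, 36.62395477294922), 78.80490112304688), [[535.9000244140625, 19.200000762939453], [571.7999877929688, 12.100000381469727], [577.2999877929688, 39.70000076293945], [541.4000244140625, 46.79999923706055]])
yellow trafo 179 [363.3 281.3  45.2] [42.7 45.3 48.3] (((363.2543640136719, 281.8179931640625), (28.144287109375, 35.84320831298828), 16.458641052246094), [[344.70001220703125, 295.0], [354.79998779296875, 260.6000061035156], [381.79998779296875, 268.6000061035156], [371.70001220703125, 303.0]])
8 2635 11.631068542355251 (((545.135009765625, 76.83551788330078), (209.2352294921875, 251.05023193359375), 72.883743286132
[... 239 characters left out ...]
601562, 244.0596160888672), 72.93446350097656), [[397.8999938964844, 26.100000381469727], [631.2000122070312, -45.599998474121094], [669.0999755859375, 77.9000015258789], [435.70001220703125, 149.5]])
basket 779 (((540.0423583984375, -304.6239929199219), (201.9342041015625, 164.84368896484375), 11.41117000579834), [[424.79998779296875, -243.8000030517578], [457.3999938964844, -405.3999938964844], [655.2999877929688, -365.3999938964844], [622.7000122070312, -203.89999389648438]]) [69.97523856 74.2539991  77.48132469]
reel [734. 205.  63.] 1094.4648982311535
hs [394.  95.  47.] 1094.4648982311535
drv [ 771. -180.   42.] 1094.4648982311535
[ 71  93 159] [ 71  92 158] [ 70  92 153] [ 71  95 156]
```

View pics/crop.png

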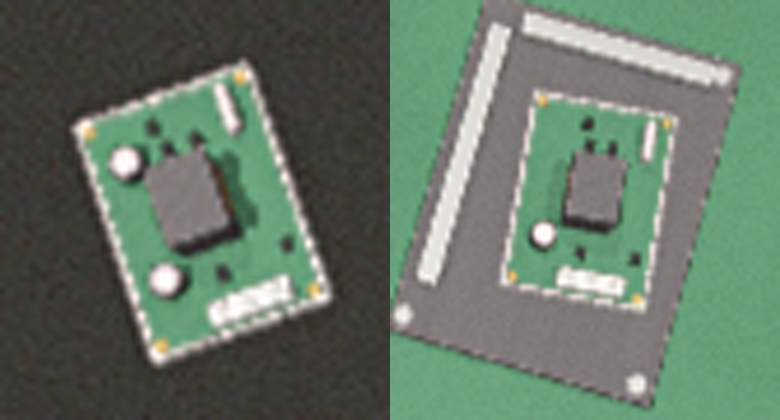

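The left crop, the bare board, shows two capacitors at (125,162) and (165,280), so it is the new board. The board on the fixture has one, at (543,235), so it is the scrap. Next I measure the fixture by its bars.

```bash
python3 - <<'E'
from m import *
g=dict(np.load('pics/top0.npz'));im=g['image']
hsv=cv2.cvtColor(im,cv2.COLOR_RGB2HSV).astype(int)
m=((hsv[...,1]<40)&(hsv[...,2]>165)).astype(np.uint8);
m[:160]=0;m[262:]=0;m[:,:290]=0;m[:,380:]=0
n,l,st,c=cv2.connectedComponentsWithStats(m)
for i in range(1,n):
    if st[i,4]>60:
        v,u=np.nonzero(l==i);P=np.array([ray(g,p,22) for p in zip(u,v)])
        print(st[i]);r,b=rect(P);print(r,b, P.mean(0))
        d=np.linalg.svd(P-P.mean(0))[2][0];print('ang',np.degrees(np.arctan2(d[1],d[0])))
m=((hsv[...,1]<45)&(hsv[...,2]>70)).astype(np.uint8)
m[:160]=0;m[258:]=0;m[:,:290]=0;m[:,380:]=0
m=cv2.morphologyEx(m,cv2.MORPH_OPEN,np.ones((3,3),np.uint8))
n,l,st,c=cv2.connectedComponentsWithStats(m);i=1+st[1:,4].argmax()
v,u=np.nonzero(l==i);P=np.array([ray(g,p,12) for p in zip(u,v)]);print('bed',rect(P))
E
```

```text
[323 168  46  15 204]
((639.4595336914062, 6.396537780761719), (118.420166015625, 12.219112396240234), 73.27845764160156) [[616.5999755859375, -48.599998474121094], [628.2999877929688, -52.099998474121094], [662.2999877929688, 61.29999923706055], [650.5999755859375, 64.9000015258789]] [639.7812704    6.93586272  22.        ]
ang -106.55112473945762
[301 170  20  56 259]
((582.7183227539062, 97.9442367553711), (11.500224113464355, 149.63755798339844), 72.91866302490234) [[509.5, 114.4000015258789], [652.5, 70.5], [655.9000244140625, 81.5], [512.9000244140625, 125.4000015258789]] [581.6656841   98.33011558  22.        ]
ang 162.99918232383916
[328 222  18   9  84]
((507.4524841308594, 32.84135437011719), (42.31478500366211, 17.27516746520996), 80.01081085205078) [[495.29998779296875, 13.5], [512.2999877929688, 10.5], [519.5999755859375, 52.20000076293945], [502.6000061035156, 55.20000076293945]] [508.31544997  30.63223381  22.        ]
ang 83.09319157865876
bed (((559.694580078125, 41.091766357421875), (149.74119567871094, 200.3919677734375), 72.98697662353516), [[442.0, -1.2000000476837158], [633.5999755859375, -59.79999923706055], [677.4000244140625, 83.4000015258789], [485.79998779296875, 142.0]])
```

The fixture centre is at (559.7, 41.1) with yaw −17.0°. The bars fall at fixture y=61 and x=86, as the sizes given require, and the seat is at about (588, 48). Moving above the scrap.

Call:
servo_tool --pt "0.077 -0.107 0 0 0 0.001 1" --pt "0.077 -0.107 0 0 0 0.001 1" --pt "0.077 -0.107 0 0 0 0.001 1" --pt "0.077 -0.107 0 0 0 0.001 1" --pt "0.077 -0.107 0 0 0 0.001 1" --pt "0.077 -0.107 0 0 0 0.001 1" --pt "0.077 -0.107 0 0 0 0.001 1" --pt "0.077 -0.107 0 0 0 0.001 1" --pt "0.077 -0.107 0 0 0 0.001 1" --pt "0.077 -0.107 0 0 0 0.001 1" --pt "0.077 -0.107 0 0 0 0.001 1" --pt "0.077 -0.107 0 0 0 0.001 1" --pt "0.077 -0.107 0 0 0 0.001 1" --pt "0.077 -0.107 0 0 0 0.001 1" --pt "0.077 -0.107 0 0 0 0.001 1" --pt "0.077 -0.107 0 0 0 0.001 1" --pt "0.077 -0.107 0 0 0 0 1" --pt "0.077 -0.107 0 0 0 0 1" --pt "0 0 0 0 0 0 1" --pt "0 0 0 0 0 0 1"

```text
clock: 2.6
position: [555.8, 31.2, 230.8]
ee_rot: [0.995, -0.097, -0.001, 0.0]
contact_force: [-0.3, -0.3, 0.3]
gripper_width: 85.5
grasp_force: 0.0
```

```bash
cat >> m.py <<'E'
from scipy.spatial.transform import Rotation as Ro
def wrist(f):
    s=arm.read_state();g=save('wrist',f)
    T=np.eye(4);T[:3,:3]=Ro.from_quat(s['ee_rot']).as_matrix();T[:3,3]=s['position']
    g['world_to_cam']=np.linalg.inv(T@g['mount']);return g,s
E
python3 - <<'E'
from m import *
g,s=wrist('w1');W=cloud(g);z=W[...,2];print(g['mount'].round(2))
np.savez('pics/w1c.npz',**g)
ok=g['z_map']>0
d=np.hypot(W[...,0]-556,W[...,1]-30)
t=ok&(z>45)&(z<65)&(d<35);P=W[t];print(P.mean(0),np.median(P[:,2]),rect(P))
t=ok&(z>15)&(z<19.8)&(d<80);print(rect(W[t]),t.sum())
E
```

```text
[[   0.     -0.96   -0.26   65.53]
 [   1.      0.     -0.      0.45]
 [   0.     -0.26    0.96 -143.24]
 [   0.      0.      0.      1.  ]]
[556.21526527  27.52845488  58.23460422] 58.559655398364896 (((555.2410278320312, 27.638668060302734), (27.873126983642578, 35.86743927001953), 78.78609466552734), [[534.9000244140625, 17.5], [570.0999755859375, 10.5], [575.5, 37.79999923706055], [540.4000244140625, 44.79999923706055]])
(((551.532470703125, 37.53842544555664), (118.9334716796875, 130.03250122070312), 72.8631820678711), [[471.8999938964844, -0.10000000149011612], [596.0999755859375, -38.400001525878906], [631.2000122070312, 75.19999694824219], [506.8999938964844, 113.5]]) 3150
```

View pics/w1.png

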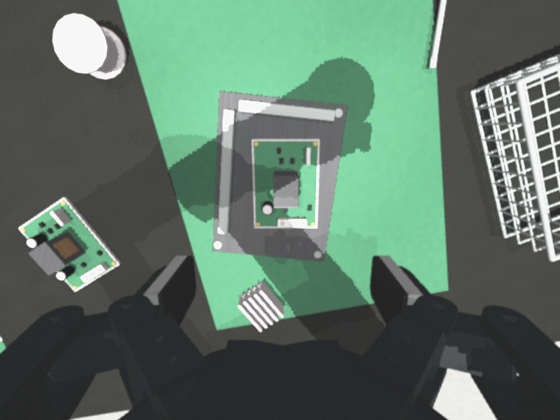

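The wrist view shows the scrap's transformer at (286,190) and agrees with the top view to 2 mm. Tool yaw matches the board. Descending to grip.

Call:
servo_tool --pt "0 -0.01 -0.113 0 0 0 1" --pt "0 0 -0.113 0 0 0 1" --pt "0 0 -0.113 0 0 0 1" --pt "0 0 -0.113 0 0 0 1" --pt "0 0 -0.113 0 0 0 1" --pt "0 0 -0.113 0 0 0 1" --pt "0 0 0 0 0 0 1" --pt "0 0 0 0 0 0 0" --pt "0 0 0 0 0 0 0" --pt "0 0 0 0 0 0 0" --pt "0 0 0 0 0 0 0" --pt "0 0 0 0 0 0 0" --pt "0 0 0 0 0 0 0" --pt "0 0 0 0 0 0 0"

```text
clock: 4.4
position: [557.2, 28.5, 29.2]
ee_rot: [0.995, -0.097, 0.001, -0.0]
contact_force: [-1.1, 1.0, 5.4]
gripper_width: 27.1
grasp_force: 61.4
```

Call:
servo_tool --pt "0 0 0.05 0 0 0 0" --pt "0 0 0.1 0 0 0 0" --pt "0 0 0.13 0 0 0 0" --pt "0 0 0.13 0 0 0 0" --pt "-0.005 -0.0925 0 0 0 0.0165 0" --pt "-0.005 -0.0925 0 0 0 0.0165 0" --pt "-0.005 -0.0925 0 0 0 0.0165 0" --pt "-0.005 -0.0925 0 0 0 0.0165 0" --pt "-0.005 -0.0925 0 0 0 0.0165 0" --pt "-0.005 -0.0925 0 0 0 0.0165 0" --pt "-0.005 -0.0925 0 0 0 0.0165 0" --pt "-0.005 -0.0925 0 0 0 0.0165 0" --pt "-0.005 -0.0925 0 0 0 0.0165 0" --pt "-0.005 -0.0925 0 0 0 0.0165 0" --pt "-0.005 -0.0925 0 0 0 0.0165 0" --pt "-0.005 -0.0925 0 0 0 0.0165 0" --pt "0 0 0 0 0 0 0" --pt "0 0 0 0 0 0 0"

```text
clock: 6.65
position: [537.7, -304.4, 150.6]
ee_rot: [0.995, 0.1, -0.001, -0.0]
contact_force: [-0.5, -0.1, -2.4]
gripper_width: 27.0
grasp_force: 60.2
```

Call:
servo_tool --pt "0.005 0 -0.08 0 0 0 0" --pt "0 0 -0.08 0 0 0 0" --pt "0 0 -0.08 0 0 0 0" --pt "0 0 -0.08 0 0 0 0" --pt "0 0 -0.08 0 0 0 0" --pt "0 0 0 0 0 0 0" --pt "0 0 0 0 0 0 1" --pt "0 0 0 0 0 0 1" --pt "0 0 0 0 0 0 1" --pt "0 0 0 0 0 0 1" --pt "0 0 0 0 0 0 1" --pt "0 0 0.1 0 0 0 1" --pt "0 0 0.14 0 0 0 1" --pt "0 0 0.14 0 0 0 1" --pt "0 0 0.14 0 0 0 1" --pt "0 0 0.14 0 0 0 1" --pt "0 0 0 0 0 0 1"

```text
clock: 8.78
position: [541.6, -305.7, 233.5]
ee_rot: [0.995, 0.101, 0.004, 0.002]
contact_force: [0.1, 0.5, 0.4]
gripper_width: 85.2
grasp_force: 0.0
```

Call:
servo_tool --pt "-0.002 0.14 0 0 0 0.005 1" --pt "-0.002 0.14 0 0 0 0.005 1" --pt "-0.002 0.14 0 0 0 0.005 1" --pt "-0.002 0.14 0 0 0 0.005 1" --pt "-0.002 0.14 0 0 0 0.005 1" --pt "-0.002 0.14 0 0 0 0.005 1" --pt "-0.002 0.14 0 0 0 0.005 1" --pt "-0.002 0.14 0 0 0 0.005 1" --pt "-0.002 0.14 0 0 0 0.005 1" --pt "-0.002 0.14 0 0 0 0.005 1" --pt "-0.002 0.14 0 0 0 0.005 1" --pt "-0.002 0.14 0 0 0 0.005 1" --pt "-0.002 0.14 0 0 0 0.005 1" --pt "-0.002 0.14 0 0 0 0.005 1" --pt "-0.002 0.14 0 0 0 0.002 1" --pt "0 0 0 0 0 0 1" --pt "0 0 0 0 0 0 1"

```text
clock: 10.9
position: [530.3, 324.6, 227.9]
ee_rot: [0.985, 0.172, -0.001, 0.001]
contact_force: [-0.2, 0.2, 0.0]
gripper_width: 85.1
grasp_force: 0.0
```

```bash
python3 - <<'E'
from m import *
g,s=wrist('w2');W=cloud(g);z=W[...,2];print(s['position'],s['ee_rot'])
ok=g['z_map']>0
d=np.hypot(W[...,0]-528,W[...,1]-329)
t=ok&(z>38)&(z<55)&(d<35);P=W[t];print(np.median(P[:,2]),rect(P))
g=save('top','t2');W=cloud(g);t=(W[...,2]>34)&(W[...,2]<60)&(np.hypot(W[...,0]-540,W[...,1]+304)<50);print('scrap',W[t].mean(0),t.sum(),rect(W[t]))
E
```

```text
[530.31903758 324.62066752 227.87213723] [ 9.85140207e-01  1.71748499e-01 -9.49028715e-04  5.69528855e-04]
46.71276575560245 (((527.2053833007812, 329.43914794921875), (35.76203918457031, 27.316547393798828), 20.06900405883789), [[505.70001220703125, 336.1000061035156], [515.0999755859375, 310.5], [548.7000122070312, 322.70001220703125], [539.2999877929688, 348.3999938964844]])
scrap [ 539.14578982 -300.05091137   46.41233994] 203 (((539.92041015625, -302.28424072265625), (36.16298294067383, 29.61980438232422), 11.996125221252441), [[519.2000122070312, -291.6000061035156], [525.2999877929688, -320.5], [560.7000122070312, -313.0], [554.5, -284.0]])
```

View pics/t2.png

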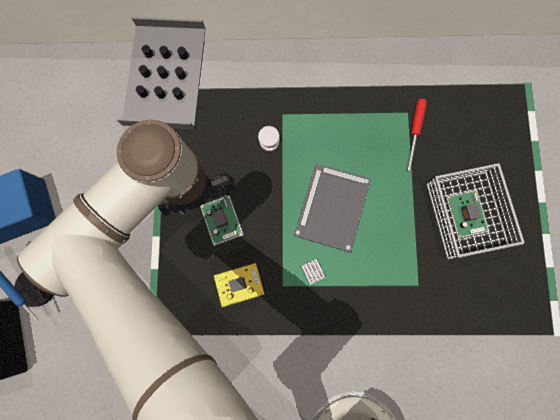

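The top view shows the scrap lying in the basket at (468,215), an empty fixture, and the new board untouched at (221,220). Next I grip the new board.

Call:
servo_tool --pt "-0.009 0.016 -0.118 0 0 0 1" --pt "0 0 -0.118 0 0 0 1" --pt "0 0 -0.118 0 0 0 1" --pt "0 0 -0.118 0 0 0 1" --pt "0 0 -0.118 0 0 0 1" --pt "0 0 -0.118 0 0 0 1" --pt "0 0 0 0 0 0 1" --pt "0 0 0 0 0 0 0" --pt "0 0 0 0 0 0 0" --pt "0 0 0 0 0 0 0" --pt "0 0 0 0 0 0 0" --pt "0 0 0 0 0 0 0" --pt "0 0 0 0 0 0 0" --pt "0 0 0 0 0 0 0"

```text
clock: 12.75
position: [528.8, 330.6, 18.1]
ee_rot: [0.985, 0.172, 0.001, -0.0]
contact_force: [-2.2, -1.1, 6.3]
gripper_width: 27.1
grasp_force: 61.6
```

Call:
servo_tool --pt "0 0 0.05 0 0 0 0" --pt "0 0 0.1 0 0 0 0" --pt "0 0 0.13 0 0 0 0" --pt "0.0096 -0.0696 0 0 0 -0.0229 0" --pt "0.0096 -0.0696 0 0 0 -0.0229 0" --pt "0.0096 -0.0696 0 0 0 -0.0229 0" --pt "0.0096 -0.0696 0 0 0 -0.0229 0" --pt "0.0096 -0.0696 0 0 0 -0.0229 0" --pt "0.0096 -0.0696 0 0 0 -0.0229 0" --pt "0.0096 -0.0696 0 0 0 -0.0229 0" --pt "0.0096 -0.0696 0 0 0 -0.0229 0" --pt "0.0096 -0.0696 0 0 0 -0.0229 0" --pt "0.0096 -0.0696 0 0 0 -0.0229 0" --pt "0.0096 -0.0696 0 0 0 -0.0229 0" --pt "0.0096 -0.0696 0 0 0 -0.0229 0" --pt "0.0096 -0.0696 0 0 0 -0.0229 0" --pt "0.0096 -0.0696 0 0 0 -0.0229 0" --pt "0 0 0 0 0 0 0" --pt "0 0 0 0 0 0 0"

```text
clock: 15.12
position: [568.5, 37.5, 100.5]
ee_rot: [0.989, -0.148, 0.0, -0.0]
contact_force: [-0.5, 0.1, -3.2]
gripper_width: 26.7
grasp_force: 60.3
```

```bash
python3 - <<'E'
from m import *
g,s=wrist('w3');W=cloud(g);z=W[...,2];print(s['position'],s['ee_rot'],s['contact_force'],s['wrist_torque'])
im=g['image'];hsv=cv2.cvtColor(im,cv2.COLOR_RGB2HSV)
ok=g['z_map']>0
p=s['position'];d=np.hypot(W[...,0]-p[0],W[...,1]-p[1])
t=ok&(z>70)&(z<100)&(d<75);print(np.median(z[t]),rect(W[t]),t.sum())
E
```

```text
[568.50156442  37.48134097 100.48481735] [ 9.89031925e-01 -1.47701882e-01  3.77215716e-05 -6.47533755e-05] [-0.49509309  0.11356408 -3.20781556] [-0.00332894 -0.003844   -0.02088641]
89.75939499539297 (((566.5166625976562, 37.56842041015625), (80.41914367675781, 110.3543472290039), 72.99421691894531), [[502.0, 15.300000190734863], [607.5, -17.0], [631.0, 59.900001525878906], [525.5, 92.19999694824219]]) 13530
```

View pics/w3.png

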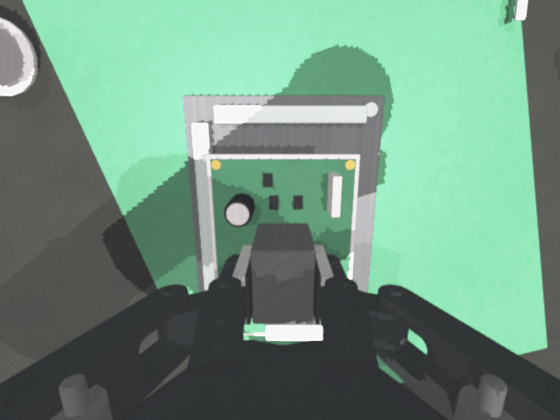

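The held board is level and at yaw −17.0°, parallel to the bars. The long bar is at (200,200) and the short bar at (290,113). Lowering it.

Call:
servo_tool --pt "0 0 -0.06 0 0 0 0" --pt "0 0 -0.06 0 0 0 0" --pt "0 0 -0.05 0 0 0 0" --pt "0 0 -0.03 0 0 0 0" --pt "0 0 -0.015 0 0 0 0" --pt "0 0 0 0 0 0 0" --pt "0 0 0 0 0 0 0"

```text
clock: 16.05
position: [568.9, 37.8, 36.6]
ee_rot: [0.989, -0.147, 0.001, -0.0]
contact_force: [-0.4, -0.3, -2.9]
gripper_width: 26.9
grasp_force: 60.4
```

Call:
servo_tool --pt "0 0 -0.003 0 0 0 0" --pt "0 0 -0.003 0 0 0 0" --pt "0 0 -0.003 0 0 0 0" --pt "0 0 -0.003 0 0 0 0" --pt "0 0 0 0 0 0 0" --pt "0 0 0 0 0 0 0"

```text
clock: 16.8
position: [568.4, 37.7, 32.4]
ee_rot: [0.989, -0.147, 0.0, 0.0]
contact_force: [-0.1, -0.4, -1.9]
gripper_width: 26.6
grasp_force: 60.4
```

Call:
servo_tool --pt "0 0 -0.003 0 0 0 0" --pt "0 0 -0.003 0 0 0 0" --pt "0 0 0 0 0 0 0" --pt "0 0 0 0 0 0 0"

```text
clock: 17.3
position: [568.5, 37.7, 30.6]
ee_rot: [0.989, -0.147, 0.0, 0.0]
contact_force: [-0.5, -0.4, -3.9]
gripper_width: 27.0
grasp_force: 60.4
```

Call:
servo_tool --pt "0 0 -0.003 0 0 0 0" --pt "0 0 0 0 0 0 0" --pt "0 0 0 0 0 0 0" --pt "0 0 0 0 0 0 0"

```text
clock: 17.8
position: [568.7, 37.7, 30.1]
ee_rot: [0.989, -0.147, 0.0, -0.0]
contact_force: [-1.1, 0.0, 0.9]
gripper_width: 27.3
grasp_force: 60.8
```

Call:
servo_tool --pt "0.01 0.0053 0 0 0 0 0" --pt "0.01 0.0053 0 0 0 0 0" --pt "0.01 0.0053 0 0 0 0 0" --pt "0.01 0.0053 0 0 0 0 0" --pt "0.01 0.0053 0 0 0 0 0" --pt "0 0 0 0 0 0 0" --pt "0 0 0 0 0 0 0"

```text
clock: 18.68
position: [584.3, 45.9, 30.1]
ee_rot: [0.989, -0.147, 0.001, -0.0]
contact_force: [0.6, 0.5, 4.1]
gripper_width: 27.4
grasp_force: 61.3
```

Call:
servo_tool --pt "0.0007 0.0024 0 0 0 0 0" --pt "0.0007 0.0024 0 0 0 0 0" --pt "0.0007 0.0024 0 0 0 0 0" --pt "0.0007 0.0024 0 0 0 0 0" --pt "0 0 0 0 0 0 0" --pt "0 0 0 0 0 0 0"

```text
clock: 19.42
position: [584.4, 47.9, 30.0]
ee_rot: [0.989, -0.148, 0.0, 0.0]
contact_force: [-0.7, -2.1, 5.5]
gripper_width: 27.2
grasp_force: 61.5
```

Call:
servo_tool --pt "0.0005 0.0016 0 0 0 0 0" --pt "0.0005 0.0016 0 0 0 0 0" --pt "0 0 0 0 0 0 0" --pt "0 0 0 0 0 0 0"

```text
clock: 19.92
position: [584.4, 48.0, 30.1]
ee_rot: [0.989, -0.148, -0.0, 0.001]
contact_force: [-0.4, -6.4, 6.4]
gripper_width: 27.0
grasp_force: 61.6
```

Call:
servo_tool --pt "0.0024 -0.0007 0 0 0 0 0" --pt "0.0024 -0.0007 0 0 0 0 0" --pt "0.0024 -0.0007 0 0 0 0 0" --pt "0.0024 -0.0007 0 0 0 0 0" --pt "0 0 0 0 0 0 0" --pt "0 0 0 0 0 0 0"

```text
clock: 20.68
position: [585.4, 47.6, 30.1]
ee_rot: [0.989, -0.148, -0.002, 0.001]
contact_force: [-5.8, -2.8, 9.7]
gripper_width: 26.8
grasp_force: 62.2
```

Call:
servo_tool --pt "0.0024 -0.0007 0 0 0 0 0" --pt "0.0024 -0.0007 0 0 0 0 0" --pt "0 0 0 0 0 0 0" --pt "0 0 0 0 0 0 0"

```text
clock: 21.18
position: [586.8, 47.2, 30.1]
ee_rot: [0.989, -0.148, -0.002, 0.001]
contact_force: [-5.4, -2.8, 9.9]
gripper_width: 27.2
grasp_force: 62.2
```

```bash
python3 - <<'E'
from m import *
g,s=wrist('w4');print(s['position'],s['ee_rot'],s['contact_force'],s['wrist_torque'])
im=g['image'][60:260,150:410,::-1];cv2.imwrite('pics/w4c.png',cv2.resize(im,(780,600),interpolation=cv2.INTER_CUBIC))
E
```

```text
[586.83313203  47.19061225  30.09356628] [ 9.89003614e-01 -1.47875936e-01 -1.91414643e-03  9.46599358e-04] [-5.42136151 -2.80671948  9.89923429] [-0.66391099  1.21880276 -0.06633321]
```

View pics/w4c.png

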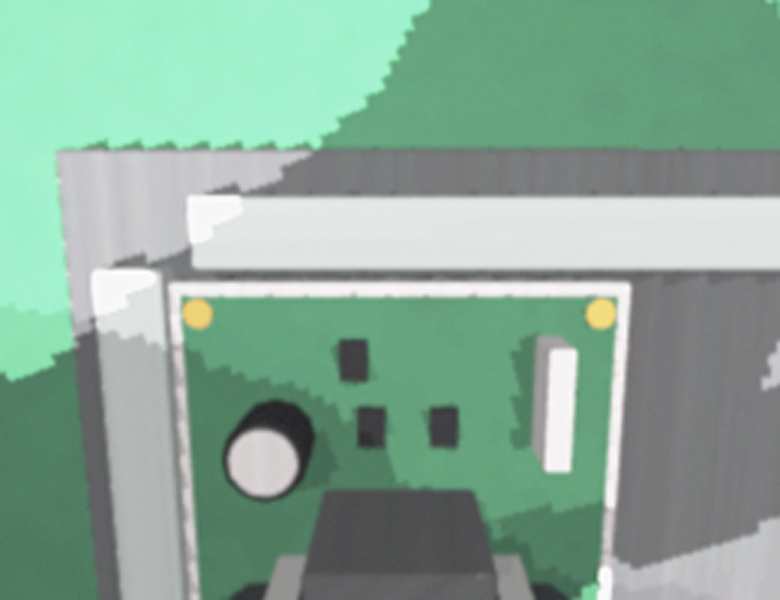

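The board lies square. A narrow dark gap remains to the short stop (crop row 270–283), so the x force so far is only sliding friction. I'll ease the down-press and carry on in x.

Call:
servo_tool --pt "0 0 0.002 0 0 0 0" --pt "0.0024 -0.0007 0 0 0 0 0" --pt "0.0024 -0.0007 0 0 0 0 0" --pt "0 0 0 0 0 0 0" --pt "0 0 0 0 0 0 0"

```text
clock: 21.85
position: [588.2, 46.8, 30.1]
ee_rot: [0.989, -0.148, -0.002, 0.001]
contact_force: [-5.4, -2.4, 7.9]
gripper_width: 27.1
grasp_force: 61.8
```

Call:
servo_tool --pt "0.0024 -0.0007 0 0 0 0 0" --pt "0.0024 -0.0007 0 0 0 0 0" --pt "0 0 0 0 0 0 0" --pt "0 0 0 0 0 0 0"

```text
clock: 22.35
position: [589.3, 46.4, 30.1]
ee_rot: [0.989, -0.148, -0.002, 0.001]
contact_force: [-5.9, -2.2, 8.2]
gripper_width: 26.9
grasp_force: 62.0
```

Call:
servo_tool --pt "0.0024 -0.0007 0 0 0 0 0" --pt "0.0024 -0.0007 0 0 0 0 0" --pt "0 0 0 0 0 0 0" --pt "0 0 0 0 0 0 0"

```text
clock: 22.85
position: [589.4, 46.4, 30.2]
ee_rot: [0.989, -0.148, -0.004, 0.001]
contact_force: [-9.7, -0.1, 12.2]
gripper_width: 27.3
grasp_force: 62.3
```

Both stops are now in contact, but the tool is pitched about 0.5° by the compliance. I'll level it and add push into the long stop.

Call:
servo_tool --pt "0 0 0 -0.0006 -0.002 0 0" --pt "0 0 0 -0.0006 -0.002 0 0" --pt "0.0005 0.0015 0 0 0 0 0" --pt "0.0005 0.0015 0 0 0 0 0" --pt "0 0 0 0 0 0 0" --pt "0 0 0 0 0 0 0"

```text
clock: 23.6
position: [589.4, 46.4, 30.2]
ee_rot: [0.989, -0.148, 0.0, 0.002]
contact_force: [-8.4, -2.2, 11.5]
gripper_width: 27.0
grasp_force: 62.3
```

```bash
cat > f.py <<'E'
from h import *
from scipy.spatial.transform import Rotation as Ro
s=arm.read_state();a=np.radians(-17);R=np.array([[np.cos(a),np.sin(a)],[-np.sin(a),np.cos(a)]])
M=Ro.from_quat(s['ee_rot']).as_matrix()
print('pos_f',R@(s['position'][:2]-[559.7,41.1]),s['position'][2],'F_f',R@s['contact_force'][:2],s['contact_force'][2],'M_f',R@s['wrist_torque'][:2],s['wrist_torque'][2],'tilt_f',R@M[:2,2],'yaw',np.degrees(np.arctan2(M[1,0],M[0,0])))
E
python3 f.py
```

```text
pos_f [26.84229723 13.79601203] 30.16090898450126 F_f [-7.40463238 -4.60437924] 11.541698905560162 M_f [-1.08950001  2.10676406] -0.041633064556692204 tilt_f [ 0.00073117 -0.00457828] yaw -17.04122512016238
```

Call:
servo_tool --pt "0.0005 0.0016 0 0.001 -0.0003 0 0" --pt "0.0005 0.0016 0 0.001 -0.0003 0 0" --pt "0.0005 0.0016 0 0.001 -0.0003 0 0" --pt "0.0012 -0.0004 0 0 0 0 0" --pt "0 0 0 0 0 0 0" --pt "0 0 0 0 0 0 0" --pt "0 0 0 0 0 0 0"

```text
clock: 24.48
position: [589.4, 46.5, 30.1]
ee_rot: [0.989, -0.148, -0.001, 0.0]
contact_force: [-9.9, -5.7, 12.6]
gripper_width: 27.0
grasp_force: 62.4
```

```bash
python3 f.py
```

```text
pos_f [26.80456531 13.79461382] 30.0604217093553 F_f [-7.77868523 -8.38000735] 12.645528687262399 M_f [-2.39448077  1.84971289] 0.0193423528824321 tilt_f [-0.00098613 -0.00071635] yaw -17.04920131527839
```

Call:
servo_tool --pt "0.0025 0.0013 -0.0003 0.0004 -0.0009 0 0" --pt "0.0025 0.0013 0 0.0004 -0.0009 0 0" --pt "0 0 0 0 0 0 0" --pt "0 0 0 0 0 0 0" --pt "0 0 0 0 0 0 0" --pt "0 0 0 0 0 0 0"

```text
clock: 25.22
position: [589.4, 46.5, 30.0]
ee_rot: [0.989, -0.148, -0.0, 0.0]
contact_force: [-12.3, -7.4, 16.2]
gripper_width: 27.3
grasp_force: 62.9
```

```bash
python3 f.py; python3 - <<'E'
from m import *
g,s=wrist('w5')
a=g['image'][60:260,150:410,::-1]
g2=save('top','t5');b=g2['image'][150:260,285:385,::-1]
cv2.imwrite('pics/w5c.png',np.hstack([cv2.resize(a,(455,350),interpolation=cv2.INTER_CUBIC),cv2.resize(b,(318,350),interpolation=cv2.INTER_CUBIC)]))
E
```

```text
pos_f [26.81581104 13.81450901] 30.03639552591809 F_f [ -9.59629991 -10.62216322] 16.21764441958384 M_f [-3.00460368  2.49858407] 0.023950968625853435 tilt_f [-0.00083706 -0.00042297] yaw -17.054491145982492
```

View pics/w5c.png

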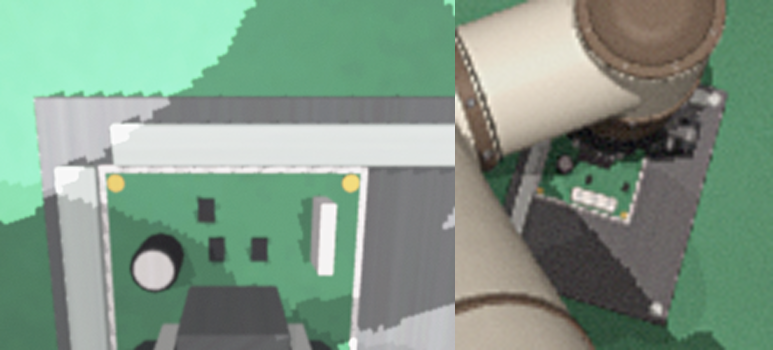

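The board is flush at both bars: the gap at the short bar (row 166) is closed and the left edge (column 102) lies on the long bar. I'll ease the down-press a little so that the stops, not friction, take the push.

Call:
servo_tool --pt "0 0 0.002 0 0 0 0" --pt "0 0 0 0 0 0 0" --pt "0 0 0 0 0 0 0" --pt "0 0 0 0 0 0 0" --pt "0 0 0 0 0 0 0" --pt "0 0 0 0 0 0 0"

```text
clock: 26.08
position: [589.4, 46.5, 30.1]
ee_rot: [0.989, -0.148, -0.001, 0.0]
contact_force: [-10.6, -8.0, 12.4]
gripper_width: 27.4
grasp_force: 62.4
```

```bash
python3 f.py; python3 -c "
from h import *
print(arm.read_state()['joint_vel'])
g=save('top','t6');W=cloud(g)
t=(W[...,2]>34)&(W[...,2]<60)&(np.hypot(W[...,0]-540,W[...,1]+304)<50);print(W[t].mean(0))"
```

```text
pos_f [26.78971891 13.84918987] 30.06028724072862 F_f [ -7.75221919 -10.74007992] 12.385352972599174 M_f [-2.90826976  2.16629951] 0.06510524577988434 tilt_f [-0.00099905 -0.00034232] yaw -17.062783972874115
[ 1.70261621e-03  1.15427356e-03 -7.43129758e-05 -3.21414161e-04
 -1.20942846e-03  1.40060822e-04]
[ 539.13815331 -299.92487361   46.66475718]
```

Call:
servo_tool --pt "0.0019 -0.0006 0.0003 -0.0002 -0.0006 0 0" --pt "0.0019 -0.0006 0.0003 -0.0002 -0.0006 0 0" --pt "0 0 0 0 0 0 0" --pt "0 0 0 0 0 0 0" --pt "0 0 0 0 0 0 0" --pt "0 0 0 0 0 0 0" --pt "0 0 0 0 0 0 0" --pt "0 0 0 0 0 0 0"

```text
clock: 27.12
position: [589.4, 46.4, 30.0]
ee_rot: [0.989, -0.148, -0.0, 0.0]
contact_force: [-13.6, -5.3, 14.5]
gripper_width: 27.0
grasp_force: 62.7
```

```bash
python3 f.py
```

```text
pos_f [26.82385514 13.78782547] 30.04081301460691 F_f [-11.42024895  -9.08536023] 14.460738738532767 M_f [-2.44554788  3.06045751] 0.049073275909925926 tilt_f [-0.00058938 -0.00091028] yaw -17.079744330168456
```

The push is steady at about 11 N and 9 N into the two stops, with the board level and square.

```bash
python3 -c "
from bench import arm
print(arm.job_done())"
```

```text
the job is handed in; nothing more can be done
None
```

The scrap board is in the basket, and the new board is home in the corner and still held, pressed flat at about 11 N on the short stop and 9 N on the long one; handed in at about 27 s on the robot's clock, verdict not shown.

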